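# Widen the till-roll dock and load the roll

### The arm

A 7-joint arm with a two-finger parallel gripper is mounted at the origin on a cart in front of the work surface, level with it; the furniture and walls round the work are solid. World frame = base frame: x ahead of the robot, y to its left, z up, the work surface at z = 0. Lengths are in m, angles in rad, forces in N, time in s.
With the tool pointing down it reaches from about 0.425 to 0.875 m from the base axis. Payload 4.7 kg.
Tool frame: the origin (TCP) lies at the very end of the fingers, on their centre line; the grasp point (between the pads) lies 19 mm behind it (bot.hold_point_z is the distance from the TCP to the grasp point, in m); z points along the fingers, y is the line along which they close (so a half turn about z gives the same grasp; the last joint's range is limited). The gripper opens to 85 mm and grips with 20 to 120 N. Pads are 22 mm wide; open, the fingers measure 114 mm over their backs; the gripper's body (76 mm by 85 mm) begins 54 mm behind the grasp point. The pads swing forward as they close: fully open they stand 13 mm farther back than shut.
Start: joints at [-1.182, 0.321, -0.07, 1.45, 0.023, 1.371, -0.057], TCP at [0.238, 0.605, 0.231] pointing down, gripper open.
Joint ranges: [-2.86, 2.86], [-0.3, 2.09], [-1.38, 1.24], [0.06, 2.45], [-1.56, 4.7], [0.09, 2.05], [-2.69, 2.69]. Speed limits (rad/s): [2.57, 2.57, 3.14, 3.14, 3.14, 3.14, 3.14].

### API

Orientations are given as a unit quaternion [w, x, y, z].
In Python, from rig import bot gives the robot as it stands.
- The arm moves only by the shell command python3 -m jog 'ROWS' [OPENING]. ROWS is JSON, a list of rows, each a list of 4 numbers: the shift along the tool's x, y, z in cm, then the turn about the tool's z in rad. In form: [[dx, dy, dz, twist], ...]. A call has 1 to 20 rows; each row is the pose to reach, as a shift and turn from the pose commanded when the call began, along the tool's axes at that moment; what a row does not reach only later rows make up. A row lasts 1/8 s, in which the tool goes at most 62.5 mm and 10.7 degrees, less where a joint would pass 70% of its speed; a pose out of reach is approached as far as the arm can. A call with a gripper value outside its range is refused whole. OPENING is the opening, from 0 (shut) to 1 (fully open), set as the call begins (- or left out, the last holds). The fingers move at their own pace and stop on an object; the grip force is fixed at half the most. Time passes only in rows, so rows that repeat a pose let the fingers close. It gives the time, the measured TCP pose, the force, the opening and the grip force at its end, in the units of the state.
- bot.sense(): the state, without advancing time (a new reading comes with each control period).
- bot.snapshot(name): name is "scene" or "top" or "wrist"; returns (picture, depth): 480x640x3 uint8, red, green, blue; 480x640 float32, m along the optical axis (not along the pixel's ray), 0 where there is no reading.
- bot.get_calibration(name): a dict with "intrinsics" (3x3 intrinsics, pixels), "origin" and "orientation" of the camera in the world; the wrist camera has in their place "T_tool_cam" (4x4, takes a point from camera to tool coordinates, whose origin is the TCP and whose axes are the flange's). Camera axes: x right, y down, z forward; pixel columns grow to the right and rows downward; lengths in m; the calibration is good to about 2 mm. A picture is of the moment at which its call begins: read the wrist's pose just before it. get_calibration takes no time and is no camera call.
- bot.close_job(): hands the job in; it is judged then, once.
Trained networks look in the newest picture that a camera, given by its name, has taken for a name from the list of things; names that differ only in an ending like _2 or _b are one class to them, and where a whole thing is asked for, a point or a joint stands for the part that bears it (a point fixed in the world has none). Each returns a list of dicts, best first, with "conf" (0 to 1); they miss things now and then, are a little off and sometimes report something else, mostly with a low value. They report only what shows in the picture. A call takes as long as a camera call. They do not tell look-alikes from the thing itself.
- bot.recognise(camera, name): "position" ([x, y, z] in m, in world coordinates, good to about 4 mm: the middle of the surface that is visible of it).
- bot.tip_of(camera, name): "position" ([x, y, z] in m, in world coordinates, good to about 4 mm: a listed point, or the origin of a listed thing).
The state is a dict: "clock": time; "joint_positions": joint angles; "dq": joint speeds; "joint_torque": joint torques, N m; "position": TCP position; "orientation": TCP orientation; "ft_force": force on the tool from outside, world axes, zero at the start; "wrist_torque": the same for the moment, N m; "opening": finger opening in m; "finger_force": force on a finger pad.
Only numpy, scipy, OpenCV 4.12 (cv2) and the standard library are available. Lean on these libraries where they do the work, as an engineer would, in place of code of your own. Each camera call takes 0.05 s, during which the arm holds its last target. There are 200 camera calls.

### The job

The till-roll dock is set too narrow. Squeeze in the spring button on the side of its sliding tube, slide the tube away from the end fence until the button pops out through the tube's other hole, without ever forcing the tube against the button; then stand the till roll upright on the dock's floor between the stop plate and the fence and let go. Leave the glue stick and the staples box where they are.

Things in the scene. Friction and masses are not known exactly. Their poses are not given: they have to be found in the camera images.
- dock: Grey metal till-roll dock fixed to the counter, base plate 100 x 320 x 8 mm. Origin on the counter under the tube's axis; x across the dock, away from the button's side; y along it toward the end fence; z up. At the -y end a bracket holds a fixed inner bar; a square tube slides on it. Bay floor: top of the base plate, 8 mm up; bay rails 10 mm high, inner faces at x = -39 and +39 mm.
- tube (a joint): Travel of the tube (m): 0 at the start, button in the first hole; grows as it slides to the dock's -y; end of travel 0.080. It slides with about 5 N while the button is under its wall. The second hole, also on the button's side but nearer the fence, comes to the button 47 to 71 mm on: it differs each time and is not reported, so feel for it. A button out in a hole locks the tube, with 1 mm play each way.
- button (a joint): How far the spring button is pressed (m): 0 out, tip 7 mm proud of the tube's side; 0.007 flush; 0.009 under the wall. 3 N starts it, 6 N presses it flush. Pressed flush by a finger laid over the hole, the other finger on the tube's far side, it is cammed under as both slide together (8 to 15 N on the hand, first 8 mm). If less pressed it blocks the tube; tube against button may not reach 22 N.
- button_tip (a point): Tip of the spring button, a round-ended steel pin, 12 mm diameter, on the dock's -x side: 23 mm from the tube's axis when out, 55 mm over the counter, 32 mm to the -y side of the dock's origin. It is mounted in the fixed inner bar and does not travel with the tube. Axes as the dock's.
- tube_grip (a point): Point on the axis of the sliding aluminium tube at its first hole, 55 mm over the counter; it travels with the tube, axes as the dock's. Tube 32 mm wide (x), 30 mm high, from 45 mm to the -y side of this point to 117 mm to the +y side. Holes 14 mm; the second is in a thin steel catch plate, 63 mm long and 0.6 mm proud. Beneath the tube only the base plate.
- stop_face (a point): Centre of the face, toward the fence, of the stop plate on the tube's end (70 mm wide, top 80 mm over the counter); 40 mm over the counter, moves with the tube, axes as the dock's. The gap to the fence is 26 mm at the start and 72 to 98 mm when opened.
- fence_face (a point): Centre of the end fence's face toward the stop plate, 40 mm over the counter, 115 mm from the dock's origin along y; fence 74 mm wide, 5 mm thick, top 80 mm over the counter. Fixed to the dock, axes as the dock's.
- roll_center (a point): Centre of the plain white till roll, 60 mm diameter, 79 mm high, 0.05 to 0.1 kg, standing upright on the counter at the right; the point is on its axis half-way up, z along the axis. Grasp it round its sides.
- till_roll: The same till roll; origin at the centre of its underside, z up its axis.
- glue_stick: Yellow glue stick, 26 mm diameter, 90 mm high, standing at the back right of the counter; origin at the centre of its underside. Not to be moved.
- staples_box: Small orange box of staples, 47 x 86 x 27 mm, lying on the counter between roll and hole punch; origin at the centre of its underside. Not to be moved.
Not all that is in view belongs to the job. There is more than one size of the till_roll; the job needs the larger.

How it is judged:
By the outcome, as a careful person would: the job done as asked, in the order asked, and still so for the second after the job is handed in, with the robot touching nothing.
It also fails if it takes over 48 s, if anything falls off the work surface, if the arm or the gripper's body presses on something with over 40 N, if the wrist force passes 120 N, or if a joint passes its speed limit or range.

## Working session

There is one attempt and no reset: what is moved stays moved. The work goes in short steps, Python scripts to look and compute and a shell command to move; the robot and the scene stay as the last step left them, time stands still between calls to the robot, and variables do not carry over. Pictures are saved under pics/ and viewed, at most 10 in all, crops included, and the job is handed in when it is done.

```bash
mkdir -p pics; ls
python3 - <<'E'
from rig import bot
import cv2,numpy as np
s=bot.sense();print(s['clock'],s['position'],s['orientation'],s['opening'],s['ft_force'])
for c in ['scene','top']:
    p,d=bot.snapshot(c);cv2.imwrite(f'pics/{c}0.png',p[:,:,::-1]);np.save(f'{c}d.npy',d)
    for n in ['dock','button_tip','tube_grip','stop_face','fence_face','roll_center','till_roll','glue_stick','staples_box']:
        print(c,n,[(round(r['conf'],2),np.round(r['position'],3).tolist()) for r in bot.tip_of(c,n)][:4])
print(bot.get_calibration('top'),bot.get_calibration('wrist'))
E
```

```text
pics
0.0 [0.23779439 0.60435903 0.23023272] [-1.32946024e-04  1.86275263e-01  9.82497131e-01 -9.46988309e-04] 0.08523679504345266 [ 0.58237903 -0.45737211  0.17079847]
scene dock [(0.93, [0.502, 0.176, -0.001])]
scene button_tip []
scene tube_grip [(0.63, [0.491, 0.148, 0.055])]
scene stop_face [(0.73, [0.529, 0.258, 0.039])]
scene fence_face [(0.82, [0.531, 0.284, 0.038])]
scene roll_center [(0.76, [0.512, -0.107, 0.047]), (0.58, [0.397, -0.277, 0.025])]
scene till_roll [(0.73, [0.508, -0.107, 0.001]), (0.61, [0.394, -0.28, 0.001])]
scene glue_stick []
scene staples_box [(0.77, [0.614, -0.091, 0.001])]
top dock [(0.97, [0.504, 0.179, -0.0])]
top button_tip []
top tube_grip [(0.79, [0.491, 0.148, 0.054])]
top stop_face [(0.75, [0.524, 0.264, 0.039])]
top fence_face [(0.95, [0.532, 0.291, 0.046])]
top roll_center [(0.97, [0.506, -0.105, 0.037]), (0.9, [0.394, -0.281, 0.027])]
top till_roll [(0.62, [0.509, -0.109, -0.0]), (0.58, [0.396, -0.279, 0.004])]
top glue_stick []
top staples_box [(0.8, [0.609, -0.09, -0.0])]
{'intrinsics': array([[454.08845349,   0.        , 321.36250059],
       [  0.        , 454.08845349, 241.47469155],
       [  0.        ,   0.        ,   1.        ]]), 'origin': array([0.53969299, 0.04630224, 1.06240727]), 'orientation': array([ 0.01854897, -0.70080713,  0.7128281 , -0.02003512])} {'intrinsics': array([[369.3173544 ,   0.        , 308.22986198],
       [  0.        , 369.3173544 , 234.41175476],
       [  0.        ,   0.        ,   1.        ]]), 'T_tool_cam': array([[-6.17723765e-04, -9.65508639e-01, -2.60370288e-01,
         6.41489829e-02],
       [ 9.99999520e-01, -3.98499940e-04, -8.94757753e-04,
         5.46417354e-04],
       [ 7.60138796e-04, -2.60370716e-01,  9.65508422e-01,
        -1.43407190e-01],
       [ 0.00000000e+00,  0.00000000e+00,  0.00000000e+00,
         1.00000000e+00]])}
```

View pics/top0.png

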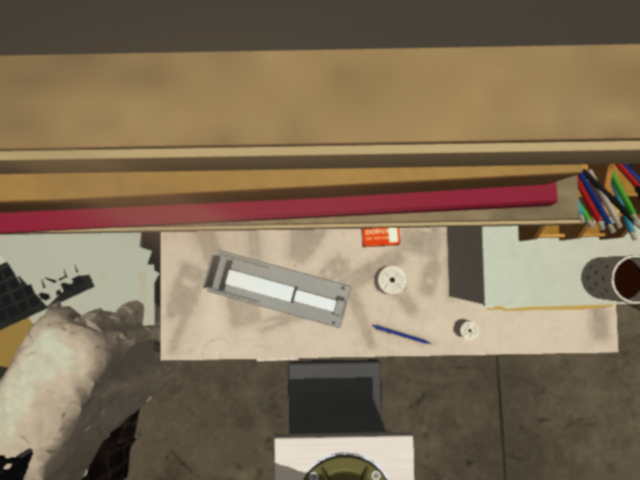

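View pics/scene0.png

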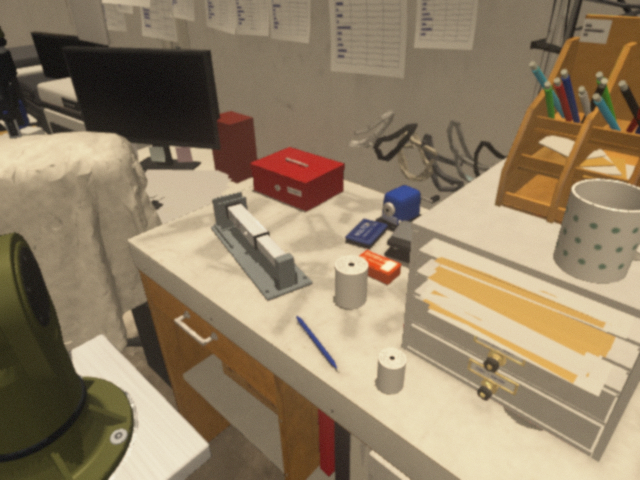

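The top picture shows the dock with its fence at the left (about px 215,272) and the tube running to (340,305). The large roll is at (391,280), the small roll at (469,329) and the staples box at (381,237). The scene picture agrees with this, and the networks' positions fit. I'll move the wrist camera beside the tube's button side.

```bash
python3 - <<'E'
import numpy as np
d=np.load('topd.npy')
for v in (60,120,160,180,200,215,224,228,235,245): print(v,np.round(1.062-d[v,[100,220,300,380,430,540]],3))
E
python3 -m jog '[[-4,-4.5,1,0.18],[-8,-9,2,0.36],[-12,-13.5,3,0.54],[-16,-18,4,0.72],[-20,-22.5,6,0.9],[-24,-27,9,1.08],[-28,-31,13,1.26],[-30.8,-34.5,17,1.445],[-30.8,-34.5,17,1.445],[-30.8,-34.5,17,1.445],[-30.8,-34.5,17,1.445]]'
```

```text
60 [0.923 0.922 0.922 0.922 0.922 0.922]
120 [0.922 0.923 0.923 0.922 0.923 0.923]
160 [0.923 0.919 0.918 0.916 0.914 0.912]
180 [0.737 0.736 0.738 0.737 0.738 0.716]
200 [0.734 0.717 0.683 0.681 0.682 0.681]
215 [0.683 0.682 0.681 0.667 0.667 0.668]
224 [0.682 0.668 0.664 0.667 0.668 0.661]
228 [ 0.673  0.669  0.664  0.026 -0.002  0.316]
235 [-0.047 -0.    -0.002  0.024 -0.004  0.261]
245 [-0.048  0.001  0.     0.026 -0.001  0.235]
clock: 2.38
position: [0.3989, 0.173, 0.0625]
orientation: [-0.0, 0.789, 0.615, 0.001]
ft_force: [0.0, 0.8, 0.3]
opening: 0.0855
finger_force: 0.0
```

```bash
cat > h.py <<'E'
from rig import bot
import numpy as np,cv2
from scipy.spatial.transform import Rotation as R
def tool():
    s=bot.sense();q=s['orientation'];T=np.eye(4);T[:3,:3]=R.from_quat([q[1],q[2],q[3],q[0]]).as_matrix();T[:3,3]=s['position'];return T
def wrist(name):
    T=tool();p,d=bot.snapshot('wrist');cv2.imwrite(f'pics/{name}.png',p[:,:,::-1]);np.savez(name,p=p,d=d,T=T);return T
def pt(name,u,v,z=None):
    f=np.load(name+'.npz');c=bot.get_calibration('wrist');K=c['intrinsics']
    z=z or f['d'][int(v),int(u)]
    P=np.r_[np.linalg.inv(K)@[u,v,1]*z,1]
    return (f['T']@c['T_tool_cam']@P)[:3]
E
python3 - <<'E'
from h import *
T=wrist('w1')
for n in ['dock','button_tip','tube_grip','stop_face','fence_face']:
    print(n,[(round(r['conf'],2),np.round(r['position'],4).tolist()) for r in bot.tip_of('wrist',n)][:3])
print(T[:3,:2])
E
```

```text
dock []
button_tip [(0.87, [0.4666, 0.1495, 0.0534]), (0.51, [0.5012, 0.1751, 0.0048])]
tube_grip [(0.81, [0.4928, 0.1442, 0.0568])]
stop_face []
fence_face []
[[ 0.2436602   0.96985872]
 [ 0.96985846 -0.24366342]
 [ 0.00206644  0.00148522]]
```

View pics/w1.png

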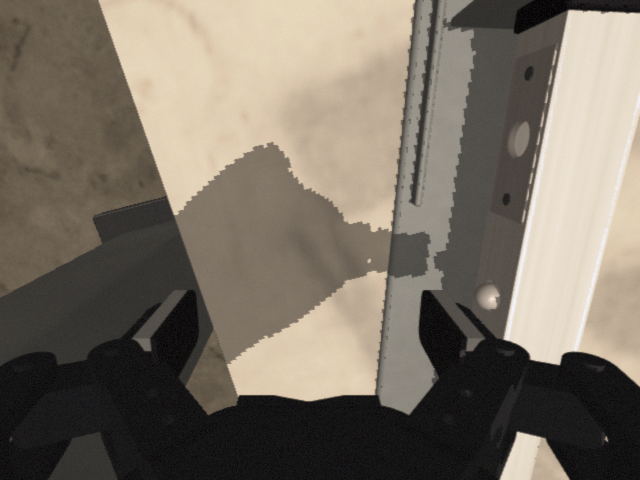

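The button is at px (488,296). The second hole, in the catch plate, shows at (518,139), with the plate's screw holes at (529,73) and (506,199).

Run:
```python
from h import *
f=np.load('w1.npz');d=f['d'];Tt=f['T']
# direction of tube top edge: use top-face points' left boundary 
E=[]
for v in range(30,330,15):
    P=np.array([pt('w1',u,v) for u in range(480,636) if d[v,u]>0]); t=P[np.abs(P[:,2]-.07)<.003]
    if len(t): E.append(t[0]); 
E=np.array(E); print(np.round(E[::4],4))
m=E[:,:2].mean(0); u,s,vt=np.linalg.svd(E[:,:2]-m); a=vt[0]*np.sign(vt[0][1]); print('ydir',a,'resid',s[1]/len(E)**.5,'edge',m)
x=np.array([a[1],-a[0]])
for n,(u_,v_) in dict(hole=(518,139),s1=(529,73),s2=(506,199),btn=(488,296),btnl=(478,294)).items():
    p=pt('w1',u_,v_); print(n,np.round(p,4),'along',round((p[:2]-m)@a,4),'across',round((p[:2]-m)@x,4))
b=pt('w1',488,296)
p,dd=f['p'],d
g=cv2.resize(p[40:340,440:600],None,fx=3,fy=2)[:,:,::-1]; cv2.imwrite('pics/w1c.png',g[:600])
```

```text
Traceback (most recent call last):
  File "h.py", line 9, in pt
    f=np.load(name+'.npz');c=bot.get_calibration('wrist');K=c['intrinsics']
                             ~~~~~~~~~~~~~~~~~~~^^^^^^^^^
ValueError: time passes only in moves, steps and waits
```

```bash
python3 - <<'E'
s=open('h.py').read()
s=s.replace("def pt(name,u,v,z=None):\n    f=np.load(name+'.npz');c=bot.get_calibration('wrist');K=c['intrinsics']","from functools import lru_cache\nC=bot.get_calibration('wrist')\n@lru_cache\ndef ld(name): return dict(np.load(name+'.npz'))\ndef pt(name,u,v,z=None):\n    f=ld(name);c=C;K=c['intrinsics']")
open('h.py','w').write(s)
E
cat > m.py <<'E'
from h import *
f=ld('w1');d=f['d']
E=[]
for v in range(30,330,15):
    P=np.array([pt('w1',u,v) for u in range(480,636) if d[v,u]>0]); t=P[np.abs(P[:,2]-.07)<.003]
    if len(t): E.append(t[0]); 
E=np.array(E); print(np.round(E[::4],4))
m=E[:,:2].mean(0); u,s,vt=np.linalg.svd(E[:,:2]-m); a=vt[0]*np.sign(vt[0][1]); print('ydir',a,'resid',s[1]/len(E)**.5,'edge',m)
x=np.array([a[1],-a[0]])
for n,(u_,v_) in dict(hole=(518,139),s1=(529,73),s2=(506,199),btn=(488,296),btnl=(478,294)).items():
    p=pt('w1',u_,v_); print(n,np.round(p,4),'along',round((p[:2]-m)@a,4),'across',round((p[:2]-m)@x,4))
g=cv2.resize(f['p'][40:340,440:600],None,fx=3,fy=2)[:,:,::-1]; cv2.imwrite('pics/w1c.png',g[:600])
E
python3 m.py
```

```text
[[0.5069 0.2491 0.0676]
 [0.5013 0.231  0.0671]
 [0.4944 0.2115 0.0681]
 [0.4891 0.1897 0.0672]
 [0.4824 0.1662 0.0672]]
ydir [0.27758285 0.9607017 ] resid 0.00039579461523441407 edge [0.49229003 0.20157798]
hole [0.5034 0.213  0.0427] along 0.014 across 0.0075
s1 [0.5011 0.2381 0.0589] along 0.0375 across -0.0017
s2 [0.4888 0.1922 0.0565] along -0.0099 across -0.0007
btn [0.4746 0.1536 0.0609] along -0.051 across -0.0036
btnl [0.4717 0.1539 0.0581] along -0.0515 across -0.0066
```

View pics/w1c.png

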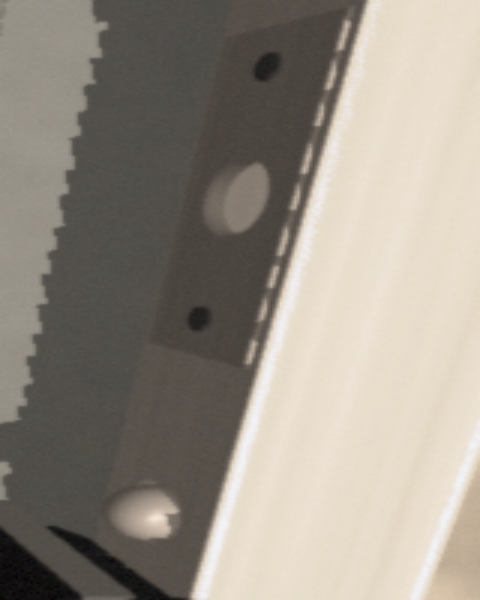

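```bash
cat > m2.py <<'E'
from h import *
def ray(name,u,v):
    o=(ld(name)['T']@C['T_tool_cam'])[:3,3]; return o,pt(name,u,v,1.)-o
def onz(u,v,z,n='w1'):
    o,r=ray(n,u,v); return o+r*(z-o[2])/r[2]
p=ld('w1')['p'].astype(int).sum(2)
L=[];Rr=[]
for v in range(60,320,10):
    row=p[v,480:640]; b=np.where(row>520)[0]
    u0=np.where(np.diff((row>520).astype(int))==1)[0]
    u0=[k for k in u0 if row[k+1:k+30].min()>480]
    if u0: L.append(onz(480+u0[0]+.5,v,.07)[:2])
    if v>240:
        e=b[-1] if b[-1]<158 else None
L=np.array(L);m=L.mean(0);_,s,vt=np.linalg.svd(L-m);a=vt[0]*np.sign(vt[0][1]);x=np.array([a[1],-a[0]])
print('dir',a,np.degrees(np.arctan2(*a[::-1])),'rms',s[1]/len(L)**.5,len(L),'m',m)
def onx(u,v,c):
    o,r=ray('w1',u,v); t=(c-(o[:2]-m)@x)/(r[:2]@x); P=o+r*t; return np.round([(P[:2]-m)@a,P[2]],4),np.round(P[:2],4)
for n,k in dict(hole=(519,140,-.0006),s1=(529,73,-.0006),s2=(506,199,-.0006),btn=(487.7,296,-.004)).items(): print(n,onx(*k))
print('axis at btn',m+x*.016)
T=ld('w1')['T'];print('tool yaw',np.degrees(np.arctan2(T[1,0],T[0,0])),T[:3,3])
E
python3 m2.py
```

```text
dir [0.2850933  0.95849977] 73.43557423426448 rms 4.036400886017481e-17 26 m [0.49225995 0.1975857 ]
hole (array([0.0174, 0.056 ]), array([0.4966, 0.2144]))
s1 (array([0.0421, 0.0544]), array([0.5037, 0.2381]))
s2 (array([-0.0064,  0.0544]), array([0.4899, 0.1916]))
btn (array([-0.0476,  0.0601]), array([0.4749, 0.1531]))
axis at btn [0.50759595 0.19302421]
tool yaw 75.89730000695336 [0.3989148  0.17301647 0.06248933]
```

```bash
cat >> m2.py <<'E'
print(np.round(L[:3],4))
for v in (60,180,300): print(v,p[v,500:580:4])
A=onz(558.3,50,.07);B=onz(506.7,335,.07);Cc=onz(599.3,260,.07);D=onz(578.3,340,.07)
print(A,B,np.degrees(np.arctan2(*(A-B)[1::-1])),Cc,D,np.degrees(np.arctan2(*(Cc-D)[1::-1])))
E
python3 m2.py
```

```text
dir [0.2850933  0.95849977] 73.43557423426448 rms 4.036400886017481e-17 26 m [0.49225995 0.1975857 ]
hole (array([0.0174, 0.056 ]), array([0.4966, 0.2144]))
s1 (array([0.0421, 0.0544]), array([0.5037, 0.2381]))
s2 (array([-0.0064,  0.0544]), array([0.4899, 0.1916]))
btn (array([-0.0476,  0.0601]), array([0.4749, 0.1531]))
axis at btn [0.50759595 0.19302421]
tool yaw 75.89730000695336 [0.3989148  0.17301647 0.06248933]
[[0.5048 0.2396]
 [0.5039 0.2366]
 [0.503  0.2335]]
60 [231 221 230 234 213 204 209 205 212 211 207 215 201 308 248 659 658 647
 657 661]
180 [212 204 217 213 208 205 210 224 275 678 667 649 664 660 658 668 668 673
 666 660]
300 [266 252 237 668 687 651 672 662 653 667 667 664 660 657 657 650 661 656
 636 655]
[0.50492072 0.24275107 0.07      ] [0.47633983 0.13943814 0.07      ] 74.536220476549 [0.51487532 0.16330469 0.07      ] [0.50482653 0.12984758 0.07      ] 73.28245169800317
```

The tube's axis lies at about 73.8° yaw. The button is near (0.493, 0.147), and the second hole is about 65 mm on. Next I'll straddle the tube.

```bash
python3 -m jog '[[0,0,-5.5,0.035],[-0.2,5,-5.5,0.035],[-0.24,9.8,-5.5,0.035],[-0.24,9.8,-5.5,0.035],[-0.24,9.8,-2,0.035],[-0.24,9.8,2,0.035],[-0.24,9.8,2.9,0.035],[-0.24,9.8,2.9,0.035],[-0.24,9.8,2.9,0.035]]'
python3 - <<'E'
from h import *
wrist('w2')
for n in ['button_tip','tube_grip','stop_face']:
    print(n,[(round(r['conf'],2),np.round(r['position'],4).tolist()) for r in bot.tip_of('wrist',n)][:3])
E
```

```text
clock: 3.8
position: [0.4938, 0.1452, 0.0339]
orientation: [0.0, 0.8, 0.6, 0.001]
ft_force: [0.4, -0.1, 0.7]
opening: 0.0854
finger_force: 0.0
button_tip [(0.85, [0.4662, 0.1479, 0.0535])]
tube_grip [(0.69, [0.4949, 0.1463, 0.057])]
stop_face [(0.58, [0.4912, 0.1457, 0.0574])]
```

View pics/w2.png

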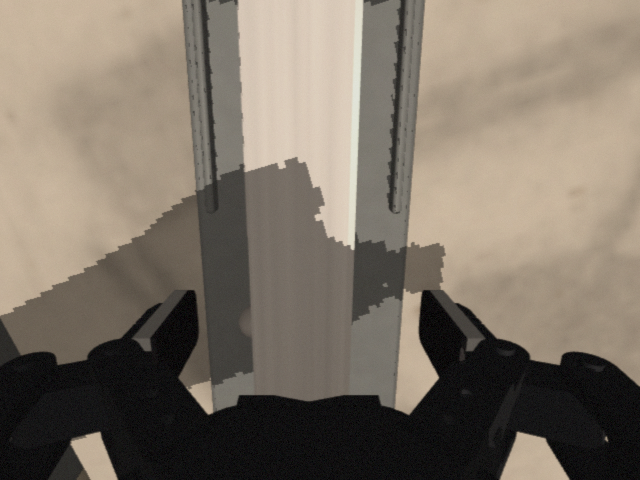

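The fingers straddle the tube. The button shows at px (245,322), and the tube's edges are near 252 and 352, so the tube sits about 2 mm to the left of centre.

Run:
```python
from h import *
T=ld('w2')['T']; o=(T@C['T_tool_cam'])[:3,3]
def on(u,v,z):
    r=pt('w2',u,v,1.)-o; P=o+r*(z-o[2])/r[2]; return np.round(T[:3,:3].T@(P-T[:3,3])*1000,1)
for u,v,z in [(245,322,.055),(240,322,.055),(245,322,.058),(252,322,.07),(352,322,.07),(243,150,.07),(360,150,.07)]: print(u,v,z,on(u,v,z))
print(np.round(ld('w2')['d'][322,[240,245,300]],4))
g=cv2.resize(ld('w2')['p'][280:360,160:460],None,fx=2.6,fy=2.6)[:,:,::-1]; cv2.imwrite('pics/w2c.png',cv2.convertScaleAbs(g,alpha=1.6))
```

```text
245 322 0.055 [ -0.2 -21.6 -21.1]
240 322 0.055 [ -0.2 -23.4 -21.1]
245 322 0.058 [  1.4 -21.  -24.1]
252 322 0.07 [  7.9 -16.5 -36.1]
352 322 0.07 [  7.9  15.6 -36. ]
243 150 0.07 [ 61.9 -16.9 -36. ]
360 150 0.07 [ 61.9  16.3 -35.9]
[0.1311 0.1292 0.1181]
```

View pics/w2c.png

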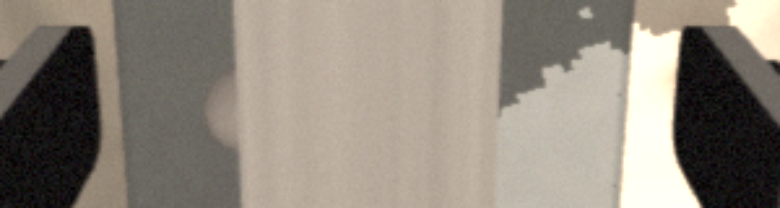

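Centred within 0.5 mm: the button is at tool x of about 0 and level with the pads. Closing the gripper.

```bash
python3 -m jog '[[0,0,0,0],[0,0,0,0],[0,0,0,0],[0,0,0,0],[0,0,0,0],[0,0,0,0],[0,0,0,0],[0,0,0,0]]' 0; python3 -c "
from rig import bot
s=bot.sense();print(s['ft_force'],s['opening'],s['finger_force'],s['position'])"
```

```text
clock: 5.0
position: [0.4913, 0.1451, 0.0323]
orientation: [-0.001, 0.8, 0.6, -0.001]
ft_force: [-4.8, 0.8, 5.2]
opening: 0.0311
finger_force: 58.9
[-4.84495315  0.84885847  5.2053546 ] 0.03109154463803867 58.91564168035984 [0.49129699 0.14507501 0.03232734]
```

Opening is 31 mm, so the button is pressed flush. Starting the slide toward -x of the tool.

```bash
python3 -m jog '[[-0.3,-0.1,0,0],[-0.6,-0.2,0,0],[-0.9,-0.2,0,0],[-1.2,-0.2,0,0],[-1.5,-0.2,0,0],[-1.8,-0.2,0,0],[-1.8,-0.2,0,0]]'
```

```text
clock: 5.88
position: [0.4866, 0.1289, 0.0324]
orientation: [0.0, 0.8, 0.6, 0.001]
ft_force: [3.4, 3.7, -2.9]
opening: 0.0313
finger_force: 60.7
```

```bash
python3 -m jog '[[-0.5,0,0,0],[-1,0,0,0],[-1.5,0,0,0],[-2,0,0,0],[-2.5,0,0,0],[-3,0,0,0],[-3.5,0,0,0],[-4,0,0,0],[-4.1,0,0,0],[-4.1,0,0,0]]'
```

```text
clock: 7.12
position: [0.4749, 0.0894, 0.0324]
orientation: [0.0, 0.8, 0.6, 0.001]
ft_force: [3.0, 4.2, -2.1]
opening: 0.0319
finger_force: 60.4
```

```bash
python3 -m jog '[[-0.1,0,0,0],[-0.2,0,0,0],[-0.3,0,0,0],[-0.3,0,0,0]]'; python3 -m jog '[[-0.1,0,0,0],[-0.15,0,0,0],[-0.15,0,0,0]]'
```

```text
clock: 7.62
position: [0.474, 0.0861, 0.0324]
orientation: [0.0, 0.8, 0.6, 0.001]
ft_force: [3.7, 2.7, -2.8]
opening: 0.0313
finger_force: 60.4
clock: 8.0
position: [0.4728, 0.0823, 0.0323]
orientation: [0.001, 0.8, 0.6, -0.001]
ft_force: [0.9, -4.2, 1.6]
opening: 0.0314
finger_force: 60.7
```

```bash
python3 -m jog '[[-0.1,0,0,0],[-0.1,0,0,0]]'
```

```text
clock: 8.25
position: [0.4728, 0.0822, 0.0324]
orientation: [0.0, 0.8, 0.6, -0.0]
ft_force: [1.6, -4.8, -0.3]
opening: 0.0313
finger_force: 60.6
```

```bash
python3 -m jog '[[-0.1,0,0,0],[-0.1,0,0,0]]'
python3 - <<'E'
from h import *
wrist('w3')
for n in ['button_tip','tube_grip','stop_face','fence_face']:
    print(n,[(round(r['conf'],2),np.round(r['position'],4).tolist()) for r in bot.tip_of('wrist',n)][:3])
E
```

```text
clock: 8.5
position: [0.4729, 0.0822, 0.0324]
orientation: [0.0, 0.8, 0.6, 0.0]
ft_force: [3.9, -3.2, -1.5]
opening: 0.0311
finger_force: 60.6
button_tip [(0.96, [0.467, 0.1506, 0.0531])]
tube_grip [(0.65, [0.4743, 0.0816, 0.056])]
stop_face []
fence_face []
```

View pics/w3.png

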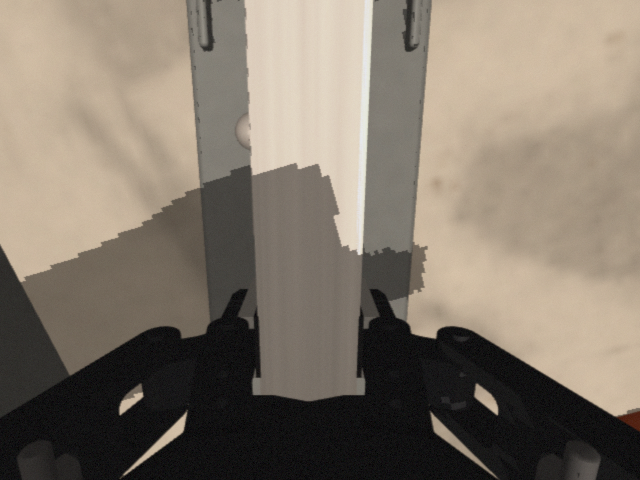

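The button has popped out through the second hole (px 244,130), and the tube has stopped moving. Release, lift and measure the roll.

```bash
python3 -m jog '[[0,0,0,0],[0,0,0,0],[0,0,0,0],[0,0,0,0],[0,0,-4,0],[0,0,-9,0],[0,0,-12,0],[0,0,-12,0]]' 1
python3 - <<'E'
from h import *
p,d=bot.snapshot('top')
for n in ['roll_center','stop_face','fence_face']:
    print(n,[(round(r['conf'],2),np.round(r['position'],4).tolist()) for r in bot.tip_of('top',n)][:3])
c=bot.get_calibration('top');K=c['intrinsics'];q=c['orientation'];Rm=R.from_quat([*q[1:],q[0]]).as_matrix()
v,u=np.mgrid[255:305,365:420]; z=d[255:305,365:420]
P=np.stack([(u-K[0,2])/K[0,0]*z,(v-K[1,2])/K[1,1]*z,z],-1).reshape(-1,3)@Rm.T+c['origin']
t=P[(P[:,2]>.07)&(P[:,2]<.09)]; print(len(t),t.min(0),t.max(0),(t.min(0)+t.max(0))/2,t.mean(0))
T=tool();g=(t.min(0)+t.max(0))/2; print(T[:3,3],T[:3,:2].T,'d tool cm',T[:3,:3].T@(g-T[:3,3])*100)
E
```

```text
clock: 9.75
position: [0.4742, 0.0829, 0.1549]
orientation: [0.001, 0.8, 0.6, 0.003]
ft_force: [-0.2, 0.3, -0.4]
opening: 0.0851
finger_force: 0.0
roll_center [(0.72, [0.5044, -0.1041, 0.0422]), (0.59, [0.3925, -0.2815, 0.0261])]
stop_face [(0.81, [0.5076, 0.2022, 0.0371]), (0.49, [0.6109, -0.0927, 0.0015])]
fence_face [(0.64, [0.5325, 0.2897, 0.0435])]
604 [ 0.47945279 -0.13578532  0.07049652] [ 0.53778721 -0.07682974  0.08437374] [ 0.50862    -0.10630753  0.07743513] [ 0.50841261 -0.10651699  0.07955291]
[0.47140007 0.08209428 0.15091646] [[ 0.28012038  0.95996377 -0.00146066]
 [ 0.95996193 -0.28012297 -0.00205205]] d tool cm [-17.03255251   8.86561755   7.35484239]
```

```bash
python3 -m jog '[[-5,2.5,0,0],[-10,5,0,0],[-15,7.5,0,0],[-17.1,8.7,0,0],[-17.1,8.7,0,0],[-17.1,8.7,0,0]]'
python3 - <<'E'
from h import *
T=wrist('w4')
print(T[:3,3], [(round(r['conf'],2),np.round(r['position'],4).tolist()) for r in bot.tip_of('wrist','roll_center')])
f=ld('w4');d=f['d'];v,u=np.mgrid[0:480:2,0:640:2];z=d[::2,::2];K=C['intrinsics']
P=np.stack([(u-K[0,2])/K[0,0]*z,(v-K[1,2])/K[1,1]*z,z,np.ones_like(z)],-1).reshape(-1,4)@(T@C['T_tool_cam']).T
t=P[(P[:,2]>.074)&(P[:,2]<.085)&(np.hypot(P[:,0]-.508,P[:,1]+.106)<.05)][:,:3];print(len(t),t.min(0),t.max(0));g=(t.min(0)+t.max(0))/2;print(g,T[:3,:3].T@(g-T[:3,3])*100)
E
```

```text
clock: 10.7
position: [0.5074, -0.1048, 0.1513]
orientation: [-0.001, 0.8, 0.6, -0.001]
ft_force: [-0.7, -0.6, -0.0]
opening: 0.0853
finger_force: 0.0
[ 0.50740772 -0.10484436  0.15130668] [(0.71, [0.5065, -0.1057, 0.0394])]
1784 [ 0.48086987 -0.13789901  0.0741301 ] [ 0.54016524 -0.0780726   0.08218451]
[ 0.51051755 -0.1079858   0.0781573 ] [-0.21484259  0.40179046  7.31410413]
```

View pics/w4.png

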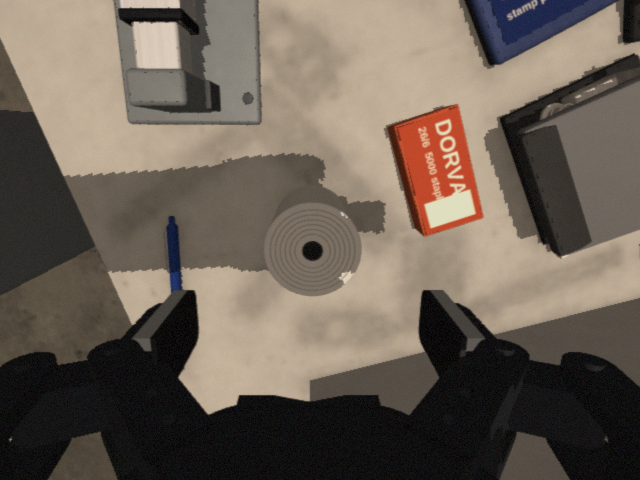

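The roll is centred near px (312,250), only a few mm off. The staples box is well clear at the right and the pen lies below fingertip height. Descend and grip.

```bash
python3 -m jog '[[-0.2,0.2,3,0],[-0.2,0.2,7,0],[-0.2,0.2,11,0],[-0.2,0.2,12,0],[-0.2,0.2,12,0]]'; python3 -m jog '[[0,0,0,0],[0,0,0,0],[0,0,0,0],[0,0,0,0],[0,0,0,0],[0,0,0,0]]' 0;  python3 -m jog '[[0,0,-2,0],[0,0,-6,0],[0,0,-12,0],[0,0,-12,0],[0,0,-12,0]]'
```

```text
clock: 11.42
position: [0.5094, -0.1081, 0.0325]
orientation: [-0.0, 0.8, 0.6, -0.0]
ft_force: [-0.0, 0.4, 0.0]
opening: 0.0854
finger_force: 0.0
clock: 12.18
position: [0.5111, -0.1088, 0.0342]
orientation: [0.001, 0.8, 0.6, 0.002]
ft_force: [-1.1, -0.6, 6.1]
opening: 0.059
finger_force: 64.1
clock: 12.8
position: [0.5092, -0.1085, 0.1523]
orientation: [-0.0, 0.8, 0.6, 0.0]
ft_force: [0.4, 0.7, -0.4]
opening: 0.0588
finger_force: 64.5
```

```bash
python3 -m jog '[[4,-1,-1,0],[9,-2.3,-1,0],[14,-3.6,-1,0],[19,-4.9,-1,0],[24,-6.2,-1,0],[29,-7.5,-1,0],[33,-8.5,-1,0],[34.1,-8.7,-1,0],[34.1,-8.7,-1,0],[34.1,-8.7,-1,0]]'
python3 - <<'E'
from h import *
T=wrist('w5');print(T[:3,3])
for c in ['top','wrist']:
    if c=='top': p,d=bot.snapshot('top')
    for n in ['stop_face','fence_face','roll_center']: print(c,n,[(round(r['conf'],2),np.round(r['position'],4).tolist()) for r in bot.tip_of(c,n)][:3])
E
```

```text
clock: 14.05
position: [0.5216, 0.2406, 0.1617]
orientation: [0.0, 0.801, 0.599, -0.001]
ft_force: [0.4, -0.4, -0.9]
opening: 0.0593
finger_force: 64.5
[0.52157889 0.24058981 0.16172149]
top stop_face [(0.74, [0.5065, 0.1996, 0.0363])]
top fence_face [(0.37, [0.505, 0.1774, 0.0011])]
top roll_center [(0.8, [0.521, 0.2413, 0.1657]), (0.69, [0.3926, -0.2826, 0.0273])]
wrist stop_face []
wrist fence_face [(0.84, [0.5341, 0.2861, 0.0385])]
wrist roll_center []
```

View pics/w5.png

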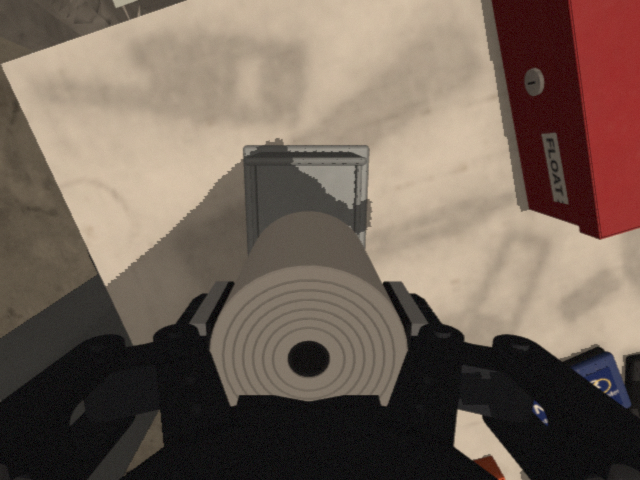

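The roll hangs over the bay. It is centred on the fence laterally (fence px 245–369, roll about 308), with the fence face about 48 mm ahead. Lowering.

```bash
python3 -m jog '[[0.2,0,4,0],[0.2,0,8,0],[0.2,0,10,0],[0.2,0,11,0],[0.2,0,11.6,0],[0.2,0,11.8,0],[0.2,0,11.8,0],[0.2,0,11.8,0]]'
```

```text
clock: 15.45
position: [0.5224, 0.2452, 0.045]
orientation: [0.0, 0.8, 0.6, 0.001]
ft_force: [0.7, 0.3, 0.2]
opening: 0.0591
finger_force: 64.5
```

```bash
python3 -m jog '[[0,0,0.2,0],[0,0,0.2,0],[0,0,0.2,0]]'; python3 -m jog '[[0,0,0.15,0],[0,0,0.15,0],[0,0,0.15,0]]'
```

```text
clock: 15.82
position: [0.522, 0.2449, 0.0424]
orientation: [0.0, 0.8, 0.6, 0.0]
ft_force: [-0.0, 0.9, -0.9]
opening: 0.0589
finger_force: 64.5
clock: 16.2
position: [0.5221, 0.245, 0.0423]
orientation: [-0.0, 0.8, 0.6, 0.0]
ft_force: [-3.9, -1.4, 9.0]
opening: 0.0587
finger_force: 65.2
```

Contact with the floor. Open and lift clear.

```bash
python3 -m jog '[[0,0,-0.1,0],[0,0,-0.1,0]]'; python3 -m jog '[[0,0,0,0],[0,0,0,0],[0,0,0,0],[0,0,0,0],[0,0,0,0],[0,0,-2,0],[0,0,-6,0],[0,0,-11,0],[0,0,-15,0],[-8,0,-15,0],[-8,0,-15,0],[-8,0,-15,0]]' 1
python3 - <<'E'
from h import *
wrist('w6')
p,d=bot.snapshot('top')
for n in ['roll_center','till_roll','button_tip','staples_box']: print(n,[(round(r['conf'],2),np.round(r['position'],4).tolist()) for c in ('top','wrist') for r in bot.tip_of(c,n)][:4])
E
```

```text
clock: 16.45
position: [0.5222, 0.245, 0.0423]
orientation: [-0.0, 0.8, 0.6, 0.0]
ft_force: [-0.9, -0.8, 4.7]
opening: 0.059
finger_force: 64.5
clock: 17.95
position: [0.4995, 0.1671, 0.192]
orientation: [-0.0, 0.801, 0.599, 0.0]
ft_force: [-0.2, 0.0, 0.9]
opening: 0.0854
finger_force: 0.0
roll_center [(0.69, [0.3953, -0.2795, 0.0309]), (0.66, [0.519, 0.2506, 0.0441])]
till_roll [(0.81, [0.3937, -0.2809, 0.003]), (0.58, [0.5192, 0.245, 0.0092]), (0.57, [0.4685, 0.1506, 0.0549])]
button_tip [(0.54, [0.4672, 0.1507, 0.0546])]
staples_box [(0.9, [0.6107, -0.0917, 0.0006])]
```

View pics/w6.png

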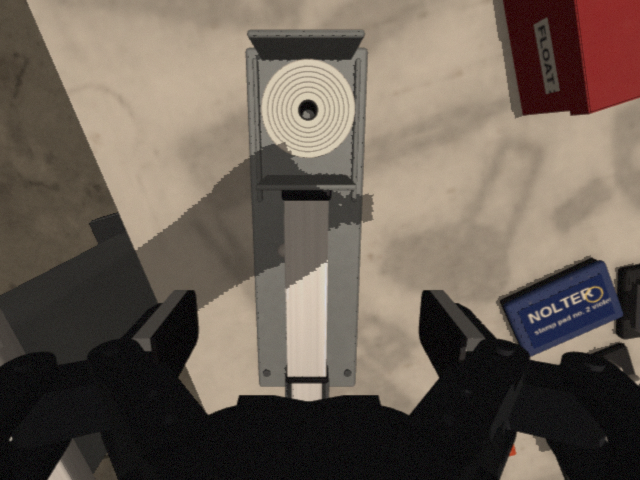

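The roll stands upright at px (308,108), between the fence and the stop plate (row 185). The button is out and the robot is clear of everything.

```bash
python3 -c "
from rig import bot
print(bot.close_job())"
```

```text
the job is handed in; nothing more can be done
None
```

The job is handed in: the tube is locked in its second hole about 65 mm on, the large till roll stands upright in the bay, and the glue stick and staples box were not touched. It took about 18 s of the 48 s, and no verdict came back.

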